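# Seat the stop clip in the pointer rod's groove and draw the rod to its stop

### The job

The steel pointer rod in the aluminium bench stand has lost its stop: take the larger spring clip out of the clip rack, feel for the groove in the front part of the rod and press the clip down into it, jaws first, until it snaps fully home. Then slide the clip, with the rod it now holds, back until the clip bears flat against the end of the bush, and let go. Go gently, never leaning on the rod or bush with more than about 25 N, and leave the smaller clip and everything else where they are.

Things in the scene. Friction and masses are not known exactly. Their poses are not given: they have to be found in the camera images.
- stand: Fixed aluminium bench stand holding the pointer rod level. Origin on the table; local x runs along the rod to its pointed tip, z up. Base plate x -130 to 60, y +-45, 16 mm high; bush blocks at x -115 to -85 and -15 to 15, y +-22, top z 103 mm; from the front block a round nose, 26 mm in diameter, reaches forward to x = 50 mm. Rod axis at y = 0, z = 85 mm.
- bush_face (a point): Centre of the flat front end of that nose (the bush face), on the rod axis, 85 mm above the table; axes as the stand's. Finally the clip's side lies against this face, the clip's origin 3 mm in front of it. Here the clip and rod meet a hard stop.
- rod_line (a point): Fixed point on the rod axis, 44 mm in front of the bush face. The rod, 18 mm in diameter, slides in its bushes against about 7 N of drag and was left anywhere, so its one groove (8 mm wide, 13 mm in diameter) has its centre up to 22 mm before or behind this point, 38 mm behind the start of the rod's 26 mm cone. No reading gives it: find it by eye and feel.
- clip: The larger clip, a loose spring stop clip, 50 to 65 g, standing jaws down in a pocket of the rack. Origin at the centre of its seat, where the rod axis comes to lie; local x is along the rod once fitted, y its width, z up from the jaws. Steel back bar 42 mm wide, 6 mm thick, z 6.5 to 12 mm. Seated, its back bar rests on the groove's bottom, with 1 mm of play each way along the rod.
- clip_grip (a point): Centre of the clip's black finger grip, 35 mm above the clip's origin; the grip is 24 mm wide (y), 10 mm thick (x) and 30 mm high (z 20 to 50 mm). Pressing the clip into the groove takes 10 to 15 N at the grip, then it snaps and goes solid.
- clip_feet (a point): Point between the ends of the clip's two sprung steel jaws, 17 mm below its origin. Jaws 6 mm thick; feet flared 30 degrees, 22 mm apart at their ends, so they centre on the rod. Resting on the full rod they hold the clip's origin 16 mm above the rod axis, at the groove 11 mm, seated 0. The jaws cannot pass the full rod: pushing there only wedges them.
- rack: Fixed grey clip rack, 64 x 140 x 36 mm; origin at the centre of its underside, z up. Two pockets 8 x 35 mm (x by y), 30 mm deep, at local y = -34 and +34 mm; each clip hangs by its back bar on the rack's top, which is 6.5 mm above the clip's origin, and can be lifted straight out.
- small_clip: The smaller clip in the other pocket: same back bar, but its grip is only 12 mm wide and 14 mm high. Origin and axes like the larger clip's. To be left alone.
- weight: Brass calibration weight with a knob, 38 mm in diameter, 66 mm high, standing; origin at the centre of its underside. To be left alone.
- shield: Flat semicircular lead shield, radius 65 mm, 12 mm thick, lying; origin on its underside. To be left alone.
- phantom: Translucent line-pair phantom plate, 90 x 140 x 8 mm, lying; origin at the centre of its underside. To be left alone.
- marker: Blue acrylic arrow marker, 46 mm long, 26 mm wide, 6 mm thick, on the anvil of the hand press; origin on its underside. To be left alone.
- rule: Steel rule, 150 x 20 x 4 mm, lying; origin at the centre of its underside. To be left alone.
- pot: Small closed jar, 42 mm in diameter, 48 mm high; origin at the centre of its underside. To be left alone.
Not all that is in view belongs to the job. What is shaped like the clip but orange is not meant.

How it is judged:
By the outcome, as a careful person would: the job done as asked, in the order asked, and still so for the second after the job is handed in, with the robot touching nothing.
It also fails if it takes over 61 s, if anything falls off the work surface, if the arm or the gripper's body presses on something with over 40 N, if the wrist force passes 120 N, or if a joint passes its speed limit or range.

### The arm

A 6-joint arm with a two-finger parallel gripper is mounted at the origin on the work surface. World frame = base frame: x ahead of the robot, y to its left, z up, the work surface at z = 0. Lengths are in mm, angles in rad, forces in N, time in s.
With the tool pointing down it reaches from about 350 to 875 mm from the base axis. Payload 4.2 kg.
Tool frame: the origin (TCP) lies at the very end of the fingers, on their centre line; the grasp point (between the pads) lies 19 mm behind it (bot.grasp_offset is the distance from the TCP to the grasp point, in mm); z points along the fingers, y is the direction in which the jaws open and shut (so a half turn about z gives the same grasp; the last joint's range is limited). The gripper opens to 87 mm and grips with 3 to 60 N. Pads are 19 mm wide; open, the fingers measure 117 mm over their backs; the gripper's body (75 mm by 190 mm) begins 51 mm behind the grasp point.
Start: joints at [-0.979, 0.385, 0.008, 0, -1.194, -0.259], TCP at [204.197, -590.68, 222.55] pointing down, gripper open.
Joint ranges: [-3.14, 3.14], [-1.21, 2.06], [-1.07, 1.41], [-3.16, 2.05], [-2.99, -0.16], [-3.1, 3.1]. Speed limits (rad/s): [2.79, 2.79, 3.14, 3.14, 3.14, 3.14].

### API

Orientations are given as a unit quaternion [w, x, y, z].
In Python, from cell import bot gives the robot as it stands. The module is installed in compiled form; this text tells all that it offers.
- The arm moves only by the tool play_rows, never from a script. Its argument "deltas" is a list of rows, each a list of 5 numbers: the finger opening in mm, from 0 to 87, then the shift along the tool's x, y, z in mm, then the turn about the tool's z in rad. In form: [[grip, dx, dy, dz, yaw], ...]. A call has 1 to 8 rows; each row is the pose to reach, as a shift and turn from the pose measured when the call began, along the tool's axes at that moment; what a row does not reach only later rows make up. A row lasts 1/10 s, in which the tool goes at most 50 mm and 8.59 degrees, less where a joint would pass 70% of its speed; a pose out of reach is approached as far as the arm can. A call with a gripper value outside its range is refused whole. The fingers move at their own pace and stop on an object; "grip_force" is the grip in N (left out, the last holds). Time passes only in rows, so rows that repeat a pose let the fingers close. It gives the time, the measured TCP pose, the force and the opening at its end, in the units of the state.
- bot.sense(): the state, without advancing time (a new reading comes with each control period).
- bot.get_image(name): name is "scene" or "top" or "wrist"; returns the picture (420x560x3 uint8, red, green, blue); there is no depth.
- bot.calibration(name): a dict with "camera_matrix" (3x3 intrinsics, pixels), "origin" and "attitude" of the camera in the world; the wrist camera has in their place "T_tool_cam" (4x4, takes a point from camera to tool coordinates, whose origin is the TCP and whose axes are the flange's). Camera axes: x right, y down, z forward; pixel columns grow to the right and rows downward; lengths in mm; the calibration is good to about 2 mm. A picture is of the moment at which its call begins: read the wrist's pose just before it. calibration takes no time and is no camera call.
- bot.job_done(): hands the job in, once; it reports no verdict.
The state is a dict: "clock": time; "joint_pos": joint angles; "joint_velocities": joint speeds; "joint_efforts": joint torques, N m; "tool_pos": TCP position; "tcp_rot": TCP orientation; "force": force on the tool from outside, world axes, zero at the start; "ft_torque": the same for the moment, N m; "grip_width": finger opening in mm.
Only numpy, scipy, OpenCV 4.12 (cv2) and the standard library are available. Lean on these libraries where they do the work, as an engineer would, in place of code of your own. Each camera call takes 0.05 s, during which the arm holds its last target.

## Working session

There is one attempt and no reset: what is moved stays moved. The work goes in short steps, Python scripts to look and compute and a tool call to move; the robot and the scene stay as the last step left them, time stands still between calls to the robot, and variables do not carry over. Pictures are saved under pics/ and viewed, and the job is handed in when it is done.

Besides the shell and the picture viewer there is one more tool, called after "Request:" by a JSON object that holds its "name" and its "arguments", one argument or row to a line. play_rows: Moves the arm, as the interface text tells. Its arguments: {"type":"object","properties":{"deltas":{"type":"array"},"grip_force":{"type":"number"}},"required":["deltas"]}

```bash
mkdir -p pics; cat > h.py <<'E'
import numpy as np,cv2
from cell import bot
from scipy.spatial.transform import Rotation as R
def cal(n):
    return bot.calibration(n)
E
python3 - <<'E'
from h import *
print(bot.sense())
for n in("scene","top","wrist"):
    print(n,bot.calibration(n)); cv2.imwrite(f"pics/{n}0.png",bot.get_image(n)[:,:,::-1])
E
```

```text
{'clock': 0.0, 'joint_pos': array([-9.79410180e-01,  3.85538378e-01,  6.59502295e-03, -5.25323239e-04,
       -1.19402643e+00, -2.58636162e-01]), 'joint_velocities': array([-0.00115337,  0.00014514,  0.00192682, -0.00066516, -0.00077273,
       -0.00048986]), 'joint_efforts': array([-5.18525867e-04, -3.90668464e+01,  1.87406230e+01,  4.21978980e+00,
        1.09322867e-02, -1.96146780e-04]), 'tool_pos': array([ 203.9855151 , -590.10835979,  221.45464143]), 'tcp_rot': array([-2.25678017e-04, -1.65512824e-01,  9.86207009e-01,  1.09070929e-03]), 'force': array([-0.23024729, -0.46976421, -0.2163753 ]), 'ft_torque': array([-0.0064595 , -0.07109505,  0.04695635]), 'grip_width': 86.79802304620003}
scene {'camera_matrix': array([[467.37418711,   0.        , 278.65344552],
       [  0.        , 467.37418711, 206.48117839],
       [  0.        ,   0.        ,   1.        ]]), 'origin': array([1128.09243796,  810.34891978,  864.97010406]), 'attitude': array([-0.1257997 ,  0.22974594,  0.86623111, -0.42548197])}
top {'camera_matrix': array([[385.51965561,   0.        , 287.74711206],
       [  0.        , 385.51965561, 208.07279061],
       [  0.        ,   0.        ,   1.        ]]), 'origin': array([ 447.23498384,  -62.53992878, 1172.8416423 ]), 'attitude': array([-0.04132824,  0.71155848, -0.70024248,  0.04045966])}
wrist {'camera_matrix': array([[291.10010007,   0.        , 280.28738032],
       [  0.        , 291.10010007, 208.22132014],
       [  0.        ,   0.        ,   1.        ]]), 'T_tool_cam': array([[-4.20641118e-04, -9.70450294e-01, -2.41300747e-01,
         6.60687713e+01],
       [ 9.99999910e-01, -3.94537885e-04, -1.56492152e-04,
        -5.80015451e-01],
       [ 5.66655686e-05, -2.41300791e-01,  9.70450372e-01,
        -1.63016149e+02],
       [ 0.00000000e+00,  0.00000000e+00,  0.00000000e+00,
         1.00000000e+00]])}
```

View pics/scene0.png

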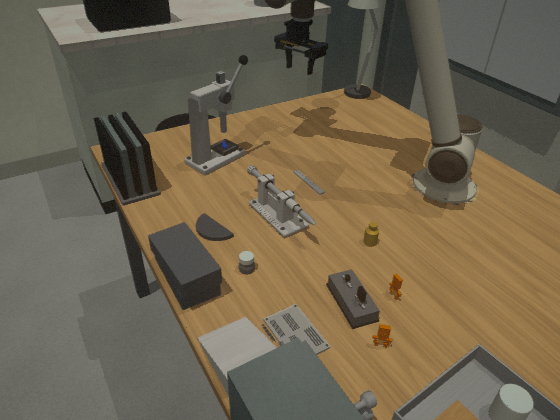

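View pics/top0.png

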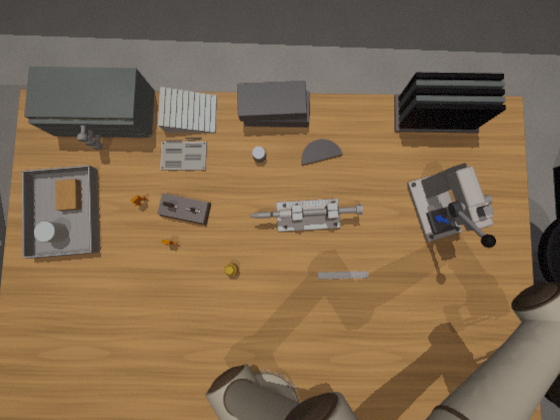

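View pics/wrist0.png

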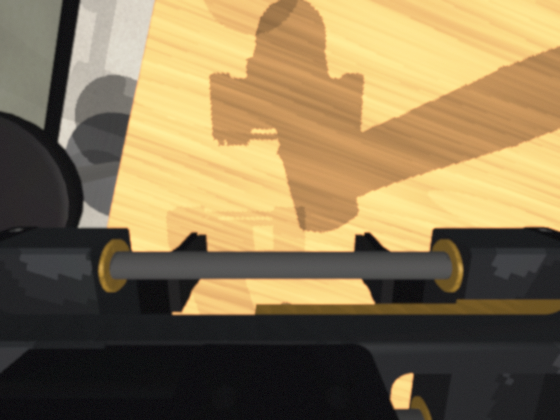

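The top view shows the rack at about (184,209) with two dark clips. The orange clip lookalikes are at (139,200) and (168,242). The stand is at (308,214), its tip to the left at about (253,215). Next I'll enlarge the rack and the stand.

```bash
cat >> h.py <<'E'
def campose(n,s=None):
    c=bot.calibration(n);K=c["camera_matrix"]
    if n=="wrist":
        T=c["T_tool_cam"];w,x,y,z=s["tcp_rot"];Rt=R.from_quat([x,y,z,w]).as_matrix()
        return K,Rt@T[:3,:3],Rt@T[:3,3]+s["tool_pos"]
    w,x,y,z=c["attitude"];return K,R.from_quat([x,y,z,w]).as_matrix(),np.array(c["origin"])
def ray(cp,uv):
    K,Rm,o=cp;return o,Rm@np.linalg.inv(K)@np.array([uv[0],uv[1],1.])
def onz(cp,uv,z):
    o,d=ray(cp,uv);return o+d*(z-o[2])/d[2]
def proj(cp,p):
    K,Rm,o=cp;q=K@Rm.T@(np.array(p)-o);return q[:2]/q[2]
def crop(im,x0,y0,w,h,k,name):
    c=cv2.resize(im[y0:y0+h,x0:x0+w],None,fx=k,fy=k,interpolation=cv2.INTER_CUBIC);cv2.imwrite(name,c)
E
python3 - <<'E'
from h import *
t=cv2.imread("pics/top0.png");s=cv2.imread("pics/scene0.png")
a=cv2.resize(t[185:235,145:225],None,fx=10,fy=6,interpolation=cv2.INTER_CUBIC)
crop(t,145,180,80,60,5,"pics/a.png");crop(t,240,190,130,50,6,"pics/b.png")
crop(s,315,255,100,100,6,"pics/c.png");crop(s,235,155,90,90,6,"pics/d.png")
ct=campose("top");print(proj(campose("scene"),[447,-62,0]))
for uv,z in [((184,209),36),((253,215),85),((358,210),85)]:print(uv,onz(ct,uv,z))
E
cd pics; python3 -c "
import cv2,numpy as np
a=cv2.imread('a.png');b=cv2.imread('b.png');print(a.shape,b.shape)
v=np.zeros((600,780,3),np.uint8);v[:300,:400]=a;v[300:600]=b;cv2.imwrite('ab.png',v)"
```

```text
[321.30100402 214.83784216]
(184, 209) [571.67602933 247.77353692  36.        ]
(253, 215) [552.33634824  37.99181859  85.        ]
(358, 210) [ 571.36748916 -259.69080435   85.        ]
(300, 400, 3) (300, 780, 3)
```

View pics/ab.png

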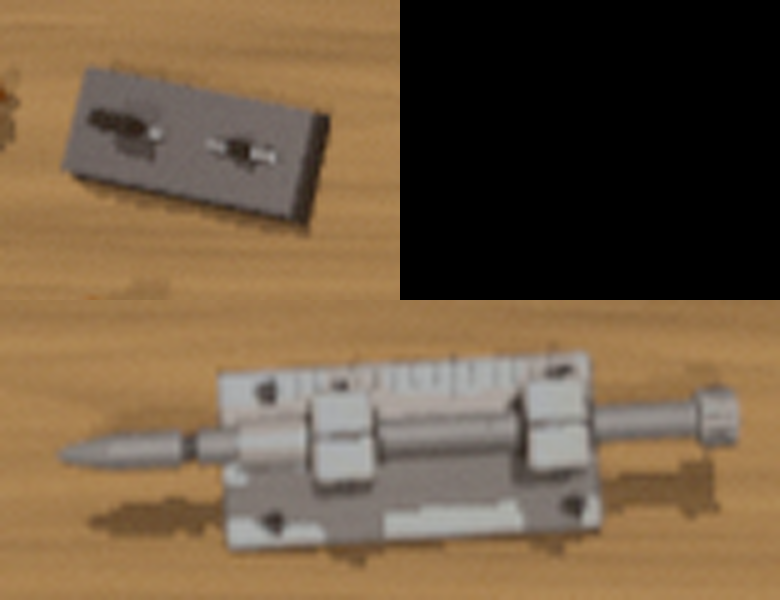

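View pics/c.png

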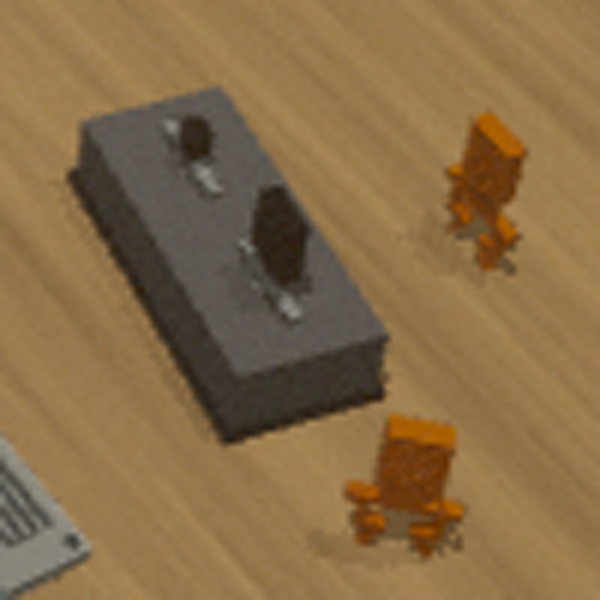

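View pics/d.png

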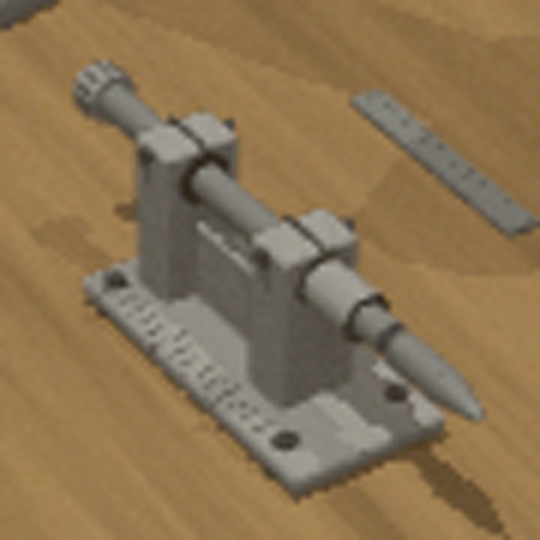

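Two dark clips stand in the rack, seen in the scene view. The one at about (362,294) has a tall, wide grip, so it is the larger clip. The one at (347,277) has a short, narrow grip and is the smaller. The two orange ones are decoys. In the top view the larger clip is the left one, at about (170,205). The groove shows as a dark band at about (271.5,215). Next I'll measure both poses.

```bash
cat >> h.py <<'E'
def toolR(s):
    w,x,y,z=s["tcp_rot"];return R.from_quat([x,y,z,w]).as_matrix()
def plan(target,yawdeg=None,s=None):
    """tool-axis shift to bring TCP to target(world), turn to make tool y at world angle yawdeg (mod 180)"""
    s=s or bot.sense();Rt=toolR(s);d=Rt.T@(np.array(target)-s["tool_pos"])
    cur=np.degrees(np.arctan2(Rt[1,1],Rt[0,1]));out=0
    if yawdeg is not None: out=-np.radians((yawdeg-cur+90)%180-90)
    print("pos",s["tool_pos"].round(1),"yaw_y",round(cur,2),"tilt",Rt[:,2].round(4),"delta",d.round(1),"turn",round(out,4),"f",s["force"].round(1),"t",round(s["clock"],2))
E
python3 - <<'E'
from h import *
ct=campose("top");cs=campose("scene")
def tri(a,b):
    o1,d1=ray(ct,a);o2,d2=ray(cs,b)
    A=np.array([d1,-d2]).T;t=np.linalg.lstsq(A,o2-o1,rcond=None)[0]
    p,q=o1+d1*t[0],o2+d2*t[1];return (p+q)/2,np.linalg.norm(p-q)
c=lambda x,y:(145+x/5-.4,180+y/5-.4)
C=[onz(ct,c(*p),36) for p in[(88,68),(318,113),(63,170),(293,215)]]
for p in C:print(p.round(1))
print(np.mean(C,0));l=C[0]-C[1];print(np.degrees(np.arctan2(l[1],l[0])),np.linalg.norm(l));l=C[2]-C[3];print(np.degrees(np.arctan2(l[1],l[0])),np.linalg.norm(l))
# stand
b=lambda x,y:(240+x/6-.4,190+(y-300)/6-.4)
for n,p in dict(tip=(62,456),grv=(190,446),face=(238,443.),knob=(738,414)).items():print(n,onz(ct,b(*p),85).round(1))
sc=lambda x,y:(235+x/6-.4,155+y/6-.4)
print(tri(b(62,456),sc(480,413)));print(tri(b(190,446),sc(396,333)));print(tri(b(238,443),sc(367,314)))
E
```

```text
[618. 315.  36.]
[593.2 176.8  36. ]
[556.7 326.6  36. ]
[532.1 189.1  36. ]
[575.01029294 251.86452843  36.        ]
79.8067147226175 140.47737915105427
79.87685247488007 139.6189378007263
tip [550.5  46.6  85. ]
grv [556.2 -13.7  85. ]
face [558.  -36.4  85. ]
knob [ 575.6 -272.8   85. ]
(array([550.62922893,  46.38901148,  85.81288997]), np.float64(0.5484656034078506))
(array([555.91591065, -14.21777854,  90.93100716]), np.float64(0.7629826854432085))
(array([557.73396381, -36.44181735,  87.54631297]), np.float64(0.0022913488659593905))
```

```bash
python3 -c "
from h import *
plan([581,285,180],169.8)"
```

```text
pos [ 204.  -590.3  221.7] yaw_y 109.06 tilt [-6.0e-04  1.5e-03 -1.0e+00] delta [-642.2  704.1   42.8] turn -1.06 f [-0.2  0.7  0.4] t 0.15
```

Request:
{"name": "play_rows", "arguments": {
  "deltas": [
    [87,-30,33,0,-0.12],
    [87,-60,66,0,-0.24],
    [87,-92,101,0,-0.36],
    [87,-124,136,0,-0.48],
    [87,-156,171,0,-0.6],
    [87,-188,206,0,-0.72],
    [87,-220,241,0,-0.84],
    [87,-252,276,0,-0.96]
  ]
}}

```text
clock: 0.95
tool_pos: [352.2, -245.3, 222.2]
tcp_rot: [0.0, -0.604, 0.797, 0.001]
force: [1.2, -0.6, 0.1]
grip_width: 86.6
```

```bash
python3 -c "
from h import *
plan([581,285,180],169.8);print(bot.sense()['joint_pos'])"
```

```text
pos [ 352.2 -245.3  222.2] yaw_y 164.33 tilt [-4.0e-04  1.5e-03 -1.0e+00] delta [-572.3  -77.1   42.9] turn -0.0954 f [ 1.2 -0.6  0.1] t 0.95
[-0.22789781  0.04506858 -0.43841947 -0.00159808 -1.08805373 -0.04479843]
```

Request:
{"name": "play_rows", "arguments": {
  "deltas": [
    [87,-42,-5,0,-0.02],
    [87,-84,-11,3,-0.04],
    [87,-126,-17,6,-0.06],
    [87,-168,-22,9,-0.08],
    [87,-210,-28,12,-0.095],
    [87,-252,-34,15,-0.095],
    [87,-294,-40,18,-0.095],
    [87,-336,-45,21,-0.095]
  ]
}}

```text
clock: 1.75
tool_pos: [486.6, 67.9, 201.4]
tcp_rot: [0.0, -0.641, 0.767, 0.001]
force: [1.3, -1.4, 0.2]
grip_width: 87.1
```

```bash
python3 -c "
from h import *
plan([581,285,180],169.8)"
```

```text
pos [486.6  67.9 201.4] yaw_y 169.8 tilt [-5.0e-04  1.5e-03 -1.0e+00] delta [-230.4  -54.5   21.7] turn -0.0 f [ 1.3 -1.4  0.2] t 1.75
```

Request:
{"name": "play_rows", "arguments": {
  "deltas": [
    [87,-40,-9,4,0],
    [87,-80,-19,8,0],
    [87,-120,-28,12,0],
    [87,-160,-38,16,0],
    [87,-200,-47,20,0],
    [87,-230,-54,22,0],
    [87,-230,-54,22,0]
  ]
}}

```text
clock: 2.45
tool_pos: [581.1, 287.9, 177.7]
tcp_rot: [-0.0, -0.643, 0.766, 0.001]
force: [-0.9, -0.1, -0.3]
grip_width: 87.0
```

```bash
python3 -c "
from h import *
plan([581,285,180],169.8)
s=bot.sense();im=bot.get_image('wrist')[:,:,::-1].copy();cw=campose('wrist',s)
cv2.imwrite('pics/w1.png',im)
l=np.array([.177,.984,0]);k=np.array([.984,-.177,0]);o=np.array([581,285.3,29.5])
for p in [o+l*a+k*b+[0,0,50] for a in(-12,12) for b in(-5,5)]+[o+l*a+[0,0,12] for a in(-21,21)]:
  cv2.circle(im,tuple(int(round(v)) for v in proj(cw,p)),2,(0,0,255),-1)
cv2.imwrite('pics/w1m.png',im)"
```

```text
pos [581.1 287.9 177.7] yaw_y 169.96 tilt [-1.3e-03  9.0e-04 -1.0e+00] delta [ 2.8 -0.3 -2.3] turn 0.0028 f [-0.9 -0.1 -0.3] t 2.45
```

View pics/w1m.png

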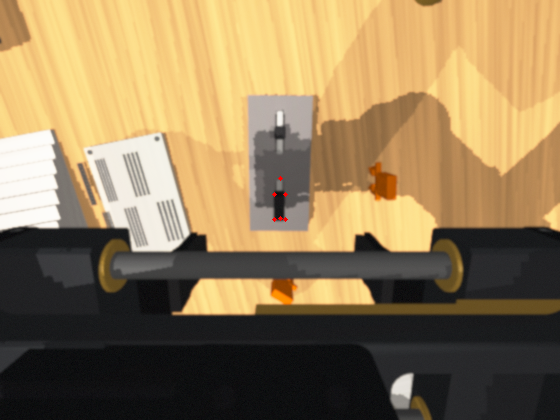

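The wrist view shows the larger clip at about (279,203), with my predicted points lying on its grip. The smaller clip is at (280,127). I'll confirm in an enlarged crop.

```bash
python3 -c "
from h import *
im=cv2.imread('pics/w1.png');im2=cv2.imread('pics/w1m.png')
crop(np.hstack([im[85:240,235:325],im2[85:240,235:325]]),0,0,180,155,4,'pics/e.png')"
```

```text
(no output)
```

View pics/e.png

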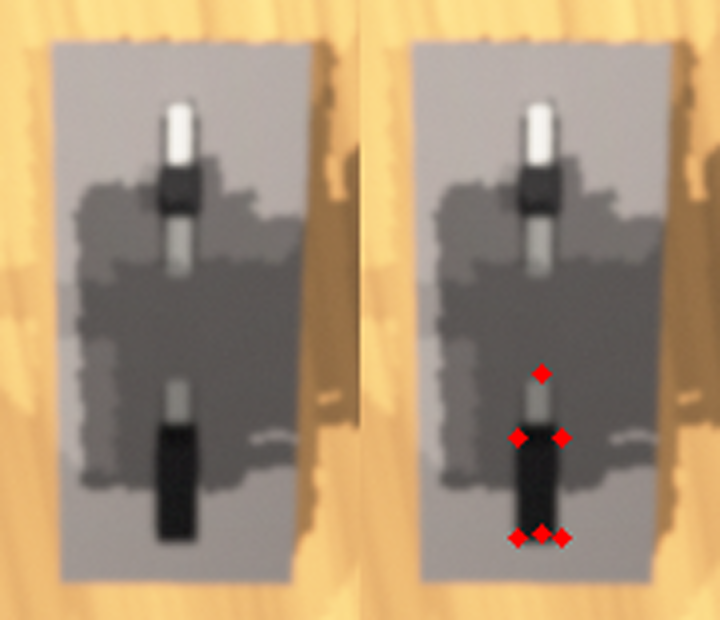

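The near, larger clip has the wide black grip and matches the prediction within 2 mm. I'll descend and grasp it.

Request:
{"name": "play_rows", "arguments": {
  "deltas": [
    [60,1,0,30,0],
    [50,2,0,60,0],
    [45,2,0,90,0],
    [40,2,0,110,0],
    [40,2,0,122,0],
    [40,2,0,127,0],
    [40,2,0,127,0]
  ]
}}

```text
clock: 3.2
tool_pos: [579.7, 283.7, 51.2]
tcp_rot: [-0.001, -0.642, 0.767, 0.001]
force: [0.7, 0.0, -0.5]
grip_width: 42.7
```

```bash
python3 -c "
from h import *
plan([581,286,50.5],169.8)
s=bot.sense();im=bot.get_image('wrist')[:,:,::-1].copy()
cv2.imwrite('pics/w2.png',im)"
```

```text
pos [579.7 283.7  51.2] yaw_y 169.88 tilt [-2.3e-03  1.0e-04 -1.0e+00] delta [-2.5 -0.9  0.7] turn 0.0013 f [ 0.7  0.  -0.5] t 3.2
```

View pics/w2.png

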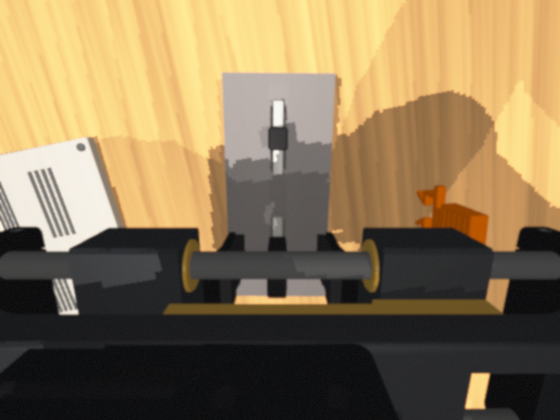

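The grip at column 278 sits between the fingers. I'll close on it.

Request:
{"name": "play_rows", "arguments": {
  "deltas": [
    [25,-2,-1,0,0],
    [14,-2,-1,0,0],
    [8,-2,-1,0,0],
    [4,-2,-1,0,0],
    [4,-2,-1,0,0],
    [4,-2,-1,0,0],
    [4,-2,-1,0,0],
    [4,-2,-1,0,0]
  ],
  "grip_force": 40
}}

```text
clock: 4.05
tool_pos: [581.6, 286.0, 52.2]
tcp_rot: [-0.0, -0.642, 0.767, 0.001]
force: [0.9, 0.4, 2.5]
grip_width: 9.9
```

```bash
python3 -c "
from h import *
plan([581,286,140],169.8);print(bot.sense()['grip_width'])"
```

```text
pos [581.6 286.   52.2] yaw_y 169.9 tilt [-8.e-04  1.e-03 -1.e+00] delta [  0.    0.7 -87.8] turn 0.0017 f [0.9 0.4 2.5] t 4.05
9.906593783889573
```

Gripped, with a 9.9 mm opening. Next I'll lift it straight out.

Request:
{"name": "play_rows", "arguments": {
  "deltas": [
    [4,0,0,-10,0],
    [4,0,0,-25,0],
    [4,0,0,-45,0],
    [4,0,0,-70,0],
    [4,0,0,-100,0],
    [4,0,0,-130,0],
    [4,0,0,-130,0]
  ]
}}

```text
clock: 4.75
tool_pos: [584.0, 287.2, 188.3]
tcp_rot: [0.005, -0.642, 0.766, -0.0]
force: [0.9, 0.6, 0.1]
grip_width: 10.3
```

```bash
python3 -c "
from h import *
plan([520,-15,180],94.5);print(bot.sense()['grip_width'])
im=bot.get_image('scene')[:,:,::-1];crop(im,280,200,140,140,4,'pics/s3.png')"
```

```text
pos [584.  287.2 188.3] yaw_y 169.94 tilt [ 0.008   0.0063 -0.9999] delta [308.8  10.3   5.9] turn 1.3167 f [0.9 0.6 0.1] t 4.75
10.295128779100537
```

View pics/s3.png

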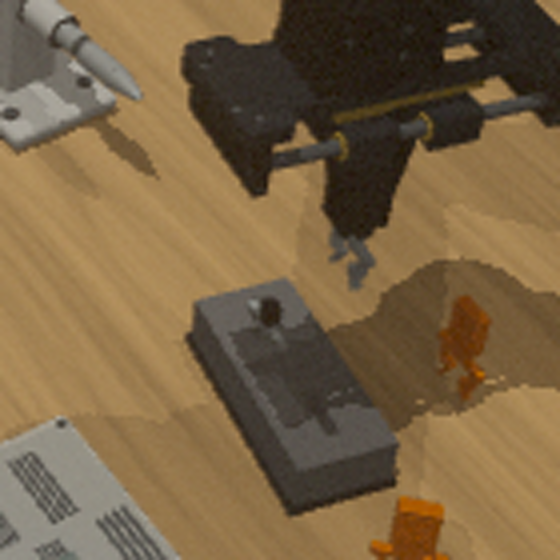

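The clip hangs straight from the fingers and the smaller clip is still in its pocket. Next I'll move to the robot side of the rod.

Request:
{"name": "play_rows", "arguments": {
  "deltas": [
    [4,30,1,0,0.13],
    [4,70,2,0,0.26],
    [4,110,4,0,0.4],
    [4,150,5,0,0.53],
    [4,190,6,0,0.66],
    [4,230,7,0,0.8],
    [4,270,9,0,0.94],
    [4,290,10,0,1.08]
  ]
}}

```text
clock: 5.6
tool_pos: [519.7, 0.2, 183.0]
tcp_rot: [0.0, -0.153, 0.988, 0.002]
force: [-0.2, 0.9, -1.2]
grip_width: 10.0
```

```bash
python3 -c "
from h import *
plan([520,-15,180],94.5)"
```

```text
pos [5.197e+02 2.000e-01 1.830e+02] yaw_y 107.56 tilt [ 2.0e-04  4.1e-03 -1.0e+00] delta [  4.3 -14.6   2.9] turn 0.2279 f [-0.2  0.9 -1.2] t 5.6
```

Request:
{"name": "play_rows", "arguments": {
  "deltas": [
    [4,2,-8,0,0.1],
    [4,4,-14,0,0.2],
    [4,4,-15,0,0.228],
    [4,4,-15,0,0.228],
    [4,4,-15,0,0.228]
  ]
}}

```text
clock: 6.1
tool_pos: [520.2, -15.0, 182.5]
tcp_rot: [-0.0, -0.04, 0.999, 0.002]
force: [-0.6, 0.9, -0.8]
grip_width: 9.5
```

```bash
python3 -c "
from h import *
plan([520,-15,180],94.5)
s=bot.sense();im=bot.get_image('wrist')[:,:,::-1].copy();cw=campose('wrist',s)
np.save('pics/s4.npy',np.r_[s['tool_pos'],s['tcp_rot']])
cv2.imwrite('pics/w4.png',im)
crop(im,130,30,300,225,2.6,'pics/w4c.png')
"
```

```text
pos [520.2 -15.  182.5] yaw_y 94.59 tilt [-7.e-04  4.e-03 -1.e+00] delta [ 0.2 -0.   2.5] turn 0.0016 f [-0.6  0.9 -0.8] t 6.1
```

View pics/w4.png

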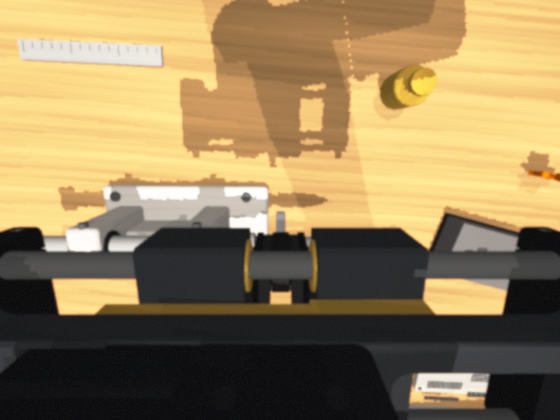

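View pics/w4c.png

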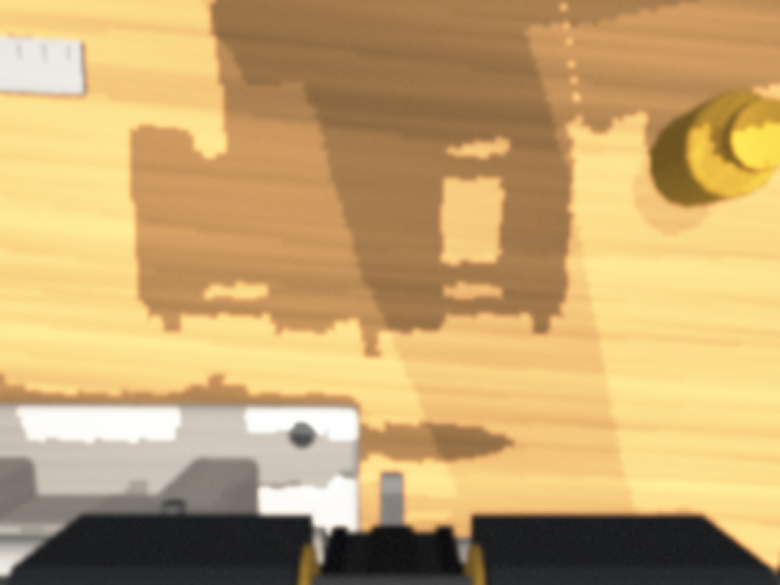

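The camera looks back toward the robot, so the rod lies behind the fingers. I'll move beyond the rod to see it.

Request:
{"name": "play_rows", "arguments": {
  "deltas": [
    [4,-30,0,0,0],
    [4,-65,0,0,0],
    [4,-95,0,0,0],
    [4,-100,0,0,0],
    [4,-100,0,0,0],
    [4,-100,0,0,0]
  ]
}}

```text
clock: 6.75
tool_pos: [618.9, -6.7, 182.2]
tcp_rot: [-0.001, -0.04, 0.999, 0.002]
force: [-1.0, -0.1, 0.0]
grip_width: 9.5
```

```bash
python3 -c "
from h import *
plan([520,-15,180],94.5)
s=bot.sense();im=bot.get_image('wrist')[:,:,::-1].copy();cw=campose('wrist',s)
np.save('pics/s5.npy',np.r_[s['tool_pos'],s['tcp_rot']])
cv2.imwrite('pics/w5.png',im)
print(proj(cw,[556,-15,85]))
crop(im,180,90,200,130,4,'pics/w5c.png')
"
```

```text
pos [618.9  -6.7 182.2] yaw_y 94.62 tilt [-0.0019  0.004  -1.    ] delta [99.3 -0.3  2.4] turn 0.0021 f [-1.  -0.1  0. ] t 6.75
[276.98791601 138.99970201]
```

View pics/w5.png

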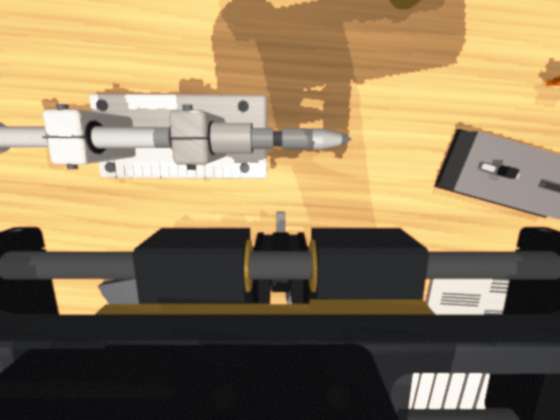

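View pics/w5c.png

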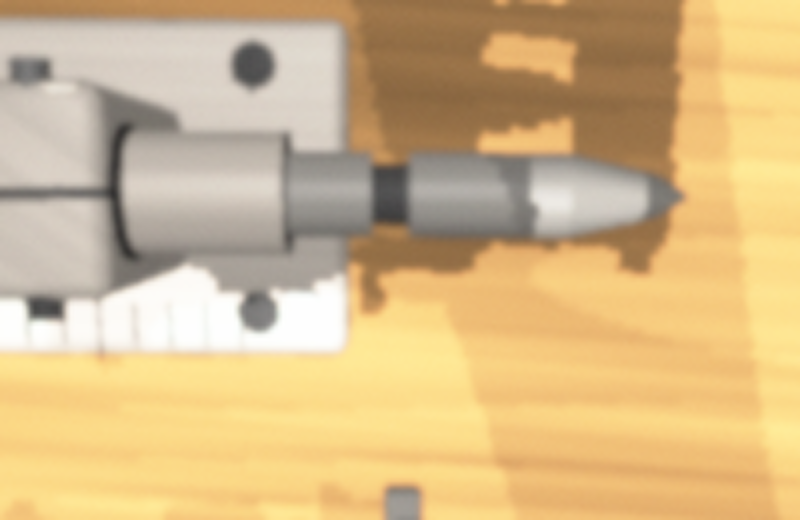

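The wrist view shows the bush face at crop column 290, the groove as a dark band at columns 371 to 409 with the axis at row 194, and the tip at column 683. The clip's bar end, at crop column 402, is centred on the tool. Next I'll convert these to positions.

```bash
python3 -c "
from h import *
v=np.load('pics/s5.npy');s=dict(tool_pos=v[:3],tcp_rot=v[3:]);cw=campose('wrist',s)
f=lambda x,y:(180+(x+.5)/4-.5,90+(y+.5)/4-.5)
P={n:onz(cw,f(*p),85) for n,p in dict(face=(290,192),g1=(371,194),g2=(409,194),gc=(390,194),tip=(683,197),block=(-80+200,190)).items()}
for n in P:print(n,P[n].round(1))
d=P['tip']-P['face'];print(np.degrees(np.arctan2(d[1],d[0])),np.linalg.norm(P['tip']-P['gc']),np.linalg.norm(P['gc']-P['face']),np.linalg.norm(P['g2']-P['g1']))
# rod axis from far views: left end
im=cv2.imread('pics/w5.png');crop(im,0,100,300,80,2.6,'pics/w5d.png')
# clip bar end
Rt=toolR(s)
"
```

```text
face [556.6 -36.6  85. ]
g1 [555.6 -19.1  85. ]
g2 [554.9 -10.8  85. ]
gc [555.3 -14.9  85. ]
tip [550.8  48.7  85. ]
block [559.1 -73.4  85. ]
93.88592966107203 63.79116999817866 21.72334481183189 8.259839416902544
```

View pics/w5d.png

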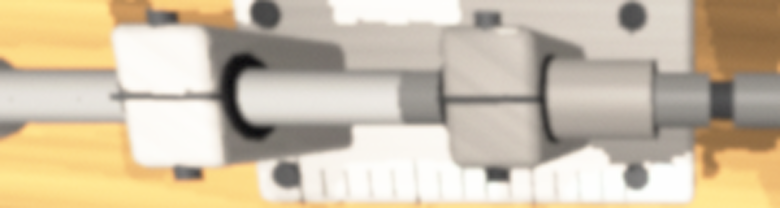

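```bash
python3 -c "
from h import *
v=np.load('pics/s5.npy');s=dict(tool_pos=v[:3],tcp_rot=v[3:]);cw=campose('wrist',s)
f=lambda x,y:((x+.5)/2.6-.5,100+(y+.5)/2.6-.5)
a=onz(cw,f(168,96.),103);b=onz(cw,f(494,99),103);print(a,b);d=b-a;print(np.degrees(np.arctan2(d[1],d[0])),np.linalg.norm(d))
# face relative to block front... 
print(b+d/np.linalg.norm(d)*50)
plan([555.3,-14.9,160],94.3)
"
```

```text
[ 567.69977779 -185.90895776  103.        ] [560.51999192 -85.28402542 103.        ]
94.08124936816863 100.88075303919035
[556.96144103 -35.41081903 103.        ]
pos [618.9  -6.8 182.6] yaw_y 94.62 tilt [-0.0013  0.0041 -1.    ] delta [64.  -3.1 22.6] turn 0.0055 f [-0.3  0.1 -0.2] t 6.8
```

```bash
python3 -c "
from h import *
c=bot.calibration('wrist');T=c['T_tool_cam'];K=c['camera_matrix']
d=T[:3,:3]@np.linalg.inv(K)@np.array([180+402.5/4-.5,90+487/4-.5,1]);o=T[:3,3]
for z in (10.7,16.2):print(o+d*(z-o[2])/d[2])
d=T[:3,:3]@np.linalg.inv(K)@np.array([180+386.5/4-.5,90+500/4-.5,1]);print((o+d*(13-o[2])/d[2])[1])
d=T[:3,:3]@np.linalg.inv(K)@np.array([180+420/4-.5,90+500/4-.5,1]);print((o+d*(13-o[2])/d[2])[1])
"
```

```text
[20.78528364 -0.82855974 10.7       ]
[19.35671726 -0.83259441 16.2       ]
-3.3371644597344257
1.9092451619971098
```

Request:
{"name": "play_rows", "arguments": {
  "deltas": [
    [4,25,-1,0,0.007],
    [4,50,-3,0,0.007],
    [4,64,-3,5,0.007],
    [4,64,-3,15,0.007],
    [4,64,-3,30,0.007],
    [4,64,-3,40,0.007],
    [4,64,-3,45,0.007],
    [4,64,-3,45,0.007]
  ]
}}

```text
clock: 7.6
tool_pos: [555.0, -14.8, 136.7]
tcp_rot: [-0.001, -0.037, 0.999, 0.002]
force: [0.4, -0.4, -1.1]
grip_width: 9.2
```

```bash
python3 -c "
from h import *
plan([555.3,-14.9,128],94.2)
im=bot.get_image('scene')[:,:,::-1];crop(im,240,150,100,100,6,'pics/s6.png')
im=bot.get_image('top')[:,:,::-1];crop(im,220,170,100,80,6,'pics/t6.png')
plan([555.3,-14.9,128],94.2)
"
```

```text
pos [555.  -14.8 136.7] yaw_y 94.22 tilt [-0.0031  0.0035 -1.    ] delta [-0.3 -0.1  8.7] turn 0.0004 f [ 0.4 -0.4 -1.1] t 7.6
pos [555.7 -14.7 137.8] yaw_y 94.23 tilt [-9.0e-04  3.9e-03 -1.0e+00] delta [ 0.4 -0.2  9.8] turn 0.0005 f [ 0.4 -0.6 -0.1] t 7.7
```

View pics/s6.png

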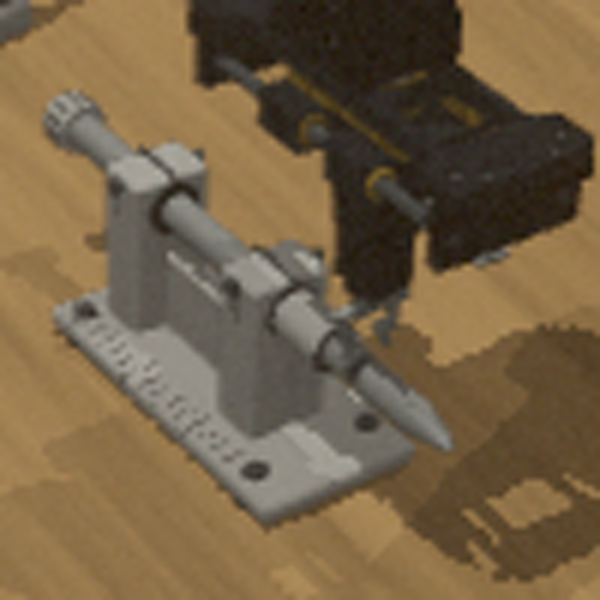

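The clip hovers over the groove. Camera-consistently it sits about 0.8 mm toward −y in the tool, so I'll shift +0.8 mm and come down gently.

Request:
{"name": "play_rows", "arguments": {
  "deltas": [
    [4,0,0.8,4,0],
    [4,0,0.8,8,0],
    [4,0,0.8,10,0],
    [4,0,0.8,11.5,0],
    [4,0,0.8,12,0],
    [4,0,0.8,12,0]
  ]
}}

```text
clock: 8.3
tool_pos: [555.7, -13.9, 125.8]
tcp_rot: [-0.0, -0.037, 0.999, 0.002]
force: [-0.6, 0.6, -1.1]
grip_width: 9.6
```

Request:
{"name": "play_rows", "arguments": {
  "deltas": [
    [4,0,0,0.8,0],
    [4,0,0,1.5,0],
    [4,0,0,2.0,0],
    [4,0,0,2.0,0]
  ]
}}

```text
clock: 8.7
tool_pos: [555.6, -13.9, 123.7]
tcp_rot: [-0.0, -0.037, 0.999, 0.002]
force: [-0.3, 0.6, -1.0]
grip_width: 9.8
```

```bash
python3 -c "
from h import *
plan([555.3,-14.1,118.7],94.2)
"
```

```text
pos [555.6 -13.9 123.7] yaw_y 94.23 tilt [-0.001   0.0038 -1.    ] delta [ 0.3 -0.2  5. ] turn 0.0005 f [-0.3  0.6 -1. ] t 8.7
```

Request:
{"name": "play_rows", "arguments": {
  "deltas": [
    [4,0,0,0.8,0],
    [4,0,0,1.5,0],
    [4,0,0,1.5,0]
  ]
}}

```text
clock: 9.0
tool_pos: [555.5, -13.9, 122.1]
tcp_rot: [-0.001, -0.037, 0.999, 0.002]
force: [0.5, 0.4, -2.0]
grip_width: 10.0
```

Request:
{"name": "play_rows", "arguments": {
  "deltas": [
    [4,0,0,0.8,0],
    [4,0,0,1.5,0],
    [4,0,0,1.5,0]
  ]
}}

```text
clock: 9.3
tool_pos: [555.4, -13.9, 120.4]
tcp_rot: [-0.001, -0.037, 0.999, 0.002]
force: [-0.1, -0.1, -1.0]
grip_width: 9.4
```

No contact 3 mm below full-rod contact height, so the jaws are entering the groove.

Request:
{"name": "play_rows", "arguments": {
  "deltas": [
    [4,0,0,0.8,0],
    [4,0,0,1.5,0],
    [4,0,0,1.5,0]
  ]
}}

```text
clock: 9.6
tool_pos: [555.1, -14.0, 118.9]
tcp_rot: [-0.001, -0.037, 0.999, 0.002]
force: [-0.7, 0.0, 0.6]
grip_width: 9.7
```

Request:
{"name": "play_rows", "arguments": {
  "deltas": [
    [4,0,0,0.8,0],
    [4,0,0,1.5,0],
    [4,0,0,1.5,0]
  ]
}}

```text
clock: 9.9
tool_pos: [555.2, -14.0, 117.7]
tcp_rot: [-0.001, -0.037, 0.999, 0.002]
force: [-2.3, -0.1, 3.6]
grip_width: 9.9
```

```bash
python3 -c "
from h import *
plan([555.3,-14.1,118.7],94.2)
im=bot.get_image('scene')[:,:,::-1];crop(im,240,150,100,100,6,'pics/s7.png')
plan([555.3,-14.1,118.7],94.2)
"
```

```text
pos [555.2 -14.  117.7] yaw_y 94.24 tilt [-0.0021  0.0034 -1.    ] delta [-0.1 -0.1 -1. ] turn 0.0006 f [-2.3 -0.1  3.6] t 9.9
pos [555.2 -14.  117.7] yaw_y 94.23 tilt [-0.002   0.0034 -1.    ] delta [-0.1 -0.1 -1. ] turn 0.0006 f [-1.4 -0.4  3.4] t 9.95
```

View pics/s7.png

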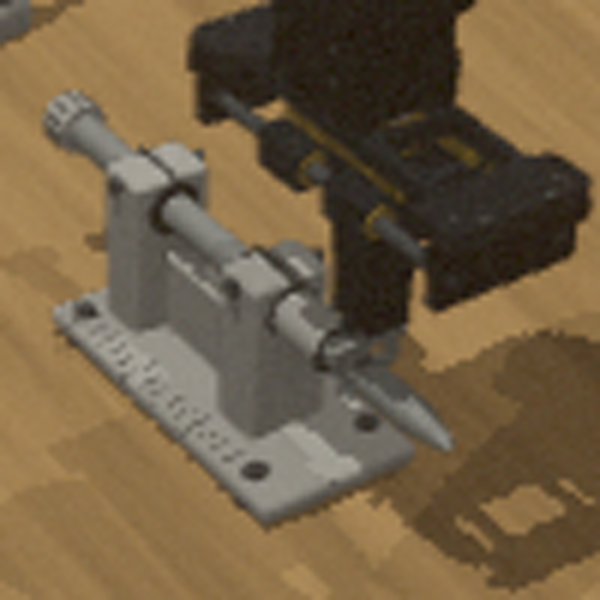

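Contact came at TCP z ≈ 118, which is the groove height; full-rod contact would be about 123.7. I'll press in small steps.

Request:
{"name": "play_rows", "arguments": {
  "deltas": [
    [4,0.4,0,0.7,0],
    [4,0.4,0,1.4,0],
    [4,0.4,0,1.4,0]
  ]
}}

```text
clock: 10.25
tool_pos: [555.1, -14.1, 116.8]
tcp_rot: [-0.0, -0.037, 0.999, 0.002]
force: [-2.3, 0.2, 4.5]
grip_width: 9.6
```

Request:
{"name": "play_rows", "arguments": {
  "deltas": [
    [4,0,0,0.7,0],
    [4,0,0,1.4,0],
    [4,0,0,1.4,0]
  ]
}}

```text
clock: 10.55
tool_pos: [555.2, -14.2, 116.0]
tcp_rot: [-0.0, -0.037, 0.999, 0.002]
force: [-2.8, -0.4, 5.3]
grip_width: 9.5
```

Request:
{"name": "play_rows", "arguments": {
  "deltas": [
    [4,0.8,0,1,0],
    [4,0.8,0,2,0],
    [4,0.8,0,2,0]
  ]
}}

```text
clock: 10.85
tool_pos: [554.9, -14.2, 114.6]
tcp_rot: [0.0, -0.037, 0.999, 0.002]
force: [-2.5, -0.5, 5.1]
grip_width: 9.6
```

Request:
{"name": "play_rows", "arguments": {
  "deltas": [
    [4,0.5,0,1,0],
    [4,0.5,0,2,0],
    [4,0.5,0,2,0]
  ]
}}

```text
clock: 11.15
tool_pos: [554.7, -14.3, 112.8]
tcp_rot: [0.001, -0.037, 0.999, 0.002]
force: [-0.6, -0.4, 3.4]
grip_width: 9.8
```

Request:
{"name": "play_rows", "arguments": {
  "deltas": [
    [4,0,0,1,0],
    [4,0,0,2,0],
    [4,0,0,2,0]
  ]
}}

```text
clock: 11.45
tool_pos: [554.5, -14.2, 109.9]
tcp_rot: [0.001, -0.037, 0.999, 0.002]
force: [0.5, 1.0, -0.2]
grip_width: 9.3
```

```bash
python3 -c "
from h import *
plan([555.3,-14.1,107.7],94.2)
im=bot.get_image('scene')[:,:,::-1];crop(im,270,180,60,60,10,'pics/s8.png')
im=bot.get_image('wrist')[:,:,::-1];cv2.imwrite('pics/w8.png',im)
"
```

```text
pos [554.5 -14.2 109.9] yaw_y 94.26 tilt [ 0.001   0.0034 -1.    ] delta [-0.8  0.   2.2] turn 0.0011 f [ 0.5  1.  -0.2] t 11.45
```

View pics/s8.png

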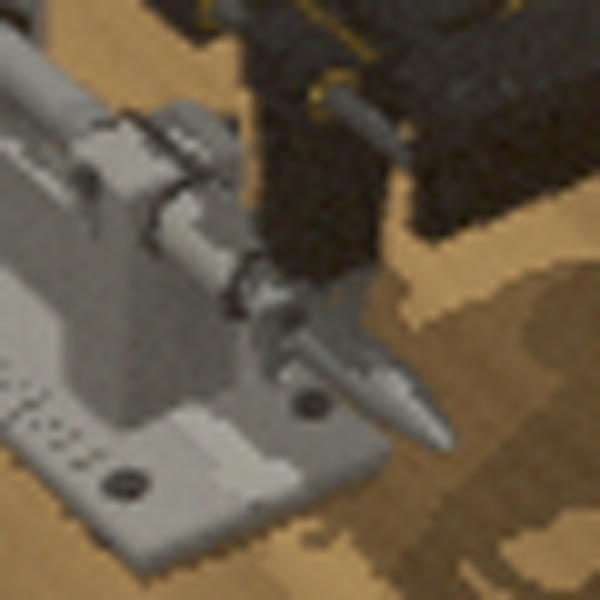

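View pics/w8.png

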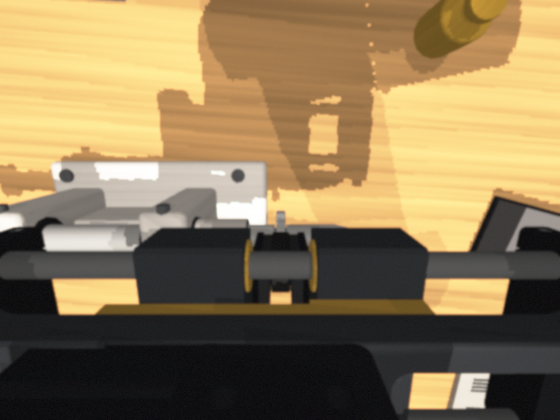

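The force dropped to about 0 at z = 109.9, so the jaws are past the peak. I'll keep going until it is solid.

Request:
{"name": "play_rows", "arguments": {
  "deltas": [
    [4,-0.3,0,1,0],
    [4,-0.3,0,2,0],
    [4,-0.3,0,2,0]
  ]
}}

```text
clock: 11.85
tool_pos: [554.5, -14.1, 107.5]
tcp_rot: [0.0, -0.037, 0.999, 0.002]
force: [-0.1, -0.4, -0.5]
grip_width: 9.9
```

Request:
{"name": "play_rows", "arguments": {
  "deltas": [
    [4,0,0,0.8,0],
    [4,0,0,1.5,0],
    [4,0,0,1.5,0]
  ]
}}

```text
clock: 12.15
tool_pos: [554.7, -14.1, 107.3]
tcp_rot: [0.0, -0.037, 0.999, 0.002]
force: [-2.9, 0.7, 6.5]
grip_width: 9.5
```

Request:
{"name": "play_rows", "arguments": {
  "deltas": [
    [4,0.3,0,1,0],
    [4,0.3,0,2,0],
    [4,0.3,0,2.5,0],
    [4,0.3,0,2.5,0]
  ]
}}

```text
clock: 12.55
tool_pos: [554.7, -14.1, 107.1]
tcp_rot: [0.001, -0.038, 0.999, 0.001]
force: [-5.0, 1.5, 12.0]
grip_width: 9.6
```

It is solid at z = 107.1 with 12 N on the clip, so it is seated. I'll relieve the load and then slide back toward the bush.

Request:
{"name": "play_rows", "arguments": {
  "deltas": [
    [4,0.5,0,-0.2,0],
    [4,0.5,0,-0.2,0]
  ]
}}

```text
clock: 12.75
tool_pos: [554.3, -14.1, 107.5]
tcp_rot: [0.001, -0.038, 0.999, 0.001]
force: [-0.4, 0.2, 1.9]
grip_width: 9.8
```

Request:
{"name": "play_rows", "arguments": {
  "deltas": [
    [4,0,-1.5,0,0],
    [4,0,-3,0,0],
    [4,0,-4.5,0,0],
    [4,0,-6,0,0],
    [4,0,-6,0,0]
  ]
}}

```text
clock: 13.25
tool_pos: [555.0, -18.8, 107.5]
tcp_rot: [0.002, -0.038, 0.999, 0.002]
force: [-1.4, 7.1, 3.6]
grip_width: 9.7
```

```bash
python3 -c "
from h import *
plan([555.3,-14.1,107.7],94.2);print(bot.sense()['ft_torque'])
"
```

```text
pos [555.  -18.8 107.5] yaw_y 94.34 tilt [ 0.0034  0.0049 -1.    ] delta [-0.7  4.7 -0.2] turn 0.0024 f [-1.4  7.1  3.6] t 13.25
[1.97925607 0.58038846 0.00601201]
```

The drag reads 7 N, as described, so the rod is moving with the clip. Continuing.

Request:
{"name": "play_rows", "arguments": {
  "deltas": [
    [4,0,-2.5,0,0],
    [4,0,-4,0,0],
    [4,0,-5.5,0,0],
    [4,0,-7,0,0],
    [4,0,-8.5,0,0],
    [4,0,-10,0,0],
    [4,0,-11,0,0]
  ]
}}

```text
clock: 13.95
tool_pos: [555.7, -28.5, 107.5]
tcp_rot: [0.002, -0.038, 0.999, 0.003]
force: [-3.1, 7.3, 4.5]
grip_width: 9.3
```

Request:
{"name": "play_rows", "arguments": {
  "deltas": [
    [4,0,-2,0,0],
    [4,0,-3,0,0],
    [4,0,-3,0,0]
  ]
}}

```text
clock: 14.25
tool_pos: [555.8, -30.2, 107.4]
tcp_rot: [0.002, -0.038, 0.999, 0.004]
force: [-2.1, 6.3, 2.6]
grip_width: 9.3
```

Request:
{"name": "play_rows", "arguments": {
  "deltas": [
    [4,0,-2,0,0],
    [4,0,-2.5,0,0],
    [4,0,-2.5,0,0]
  ]
}}

```text
clock: 14.55
tool_pos: [555.9, -31.4, 107.4]
tcp_rot: [0.002, -0.038, 0.999, 0.005]
force: [-2.2, 6.8, 2.8]
grip_width: 9.9
```

Request:
{"name": "play_rows", "arguments": {
  "deltas": [
    [4,0,-1.5,0,0],
    [4,0,-2,0,0],
    [4,0,-2,0,0]
  ]
}}

```text
clock: 14.85
tool_pos: [556.0, -32.1, 107.4]
tcp_rot: [0.002, -0.038, 0.999, 0.006]
force: [-2.9, 7.4, 2.5]
grip_width: 10.0
```

Request:
{"name": "play_rows", "arguments": {
  "deltas": [
    [4,0,-1.5,0,0],
    [4,0,-2.2,0,0],
    [4,0,-2.2,0,0]
  ]
}}

```text
clock: 15.15
tool_pos: [556.0, -32.8, 107.4]
tcp_rot: [0.002, -0.038, 0.999, 0.007]
force: [-2.2, 7.7, 3.4]
grip_width: 9.7
```

Request:
{"name": "play_rows", "arguments": {
  "deltas": [
    [4,0,-1.5,0,0],
    [4,0,-2.2,0,0],
    [4,0,-2.2,0,0]
  ]
}}

```text
clock: 15.45
tool_pos: [556.0, -33.0, 107.4]
tcp_rot: [0.002, -0.037, 0.999, 0.009]
force: [-3.0, 9.5, 4.5]
grip_width: 10.0
```

```bash
python3 -c "
from h import *
plan([556,-33,107.7],94.2)
im=bot.get_image('scene')[:,:,::-1];a=cv2.resize(im[180:240,260:320],None,fx=9,fy=9,interpolation=2);cv2.imwrite('pics/s9.png',a)
"
```

```text
pos [556.  -33.  107.4] yaw_y 94.3 tilt [ 0.003   0.0179 -0.9998] delta [ 0.  -0.  -0.3] turn 0.0017 f [-3.   9.5  4.5] t 15.45
```

View pics/s9.png

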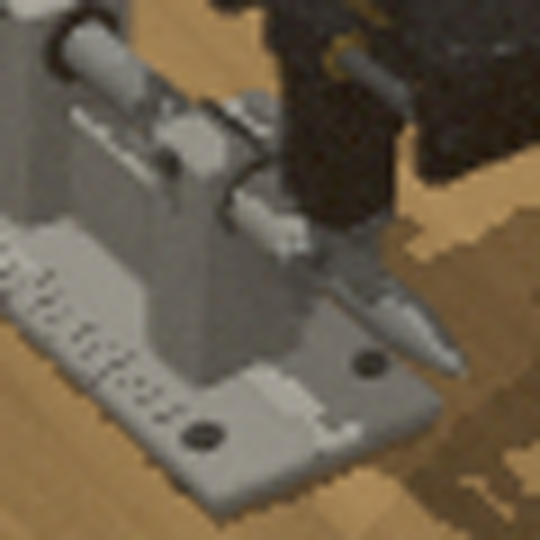

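The slide is now 18.9 mm against an expected 18.7 mm, and the force is rising. I'll push a little more to confirm the hard stop.

Request:
{"name": "play_rows", "arguments": {
  "deltas": [
    [4,0,-1.5,0,0],
    [4,0,-2.5,0,0],
    [4,0,-2.5,0,0]
  ]
}}

```text
clock: 15.8
tool_pos: [556.1, -33.1, 107.5]
tcp_rot: [0.002, -0.037, 0.999, 0.011]
force: [-3.3, 10.5, 3.0]
grip_width: 9.7
```

```bash
python3 -c "
from h import *
plan([556,-33,107.7],94.2)
"
```

```text
pos [556.1 -33.1 107.5] yaw_y 94.29 tilt [ 0.003   0.0213 -0.9998] delta [ 0.1  0.1 -0.2] turn 0.0016 f [-3.3 10.5  3. ] t 15.8
```

Request:
{"name": "play_rows", "arguments": {
  "deltas": [
    [4,0,-2,0,0],
    [4,0,-3.5,0,0],
    [4,0,-4,0,0],
    [4,0,-4,0,0]
  ]
}}

```text
clock: 16.2
tool_pos: [556.1, -33.5, 107.4]
tcp_rot: [0.002, -0.037, 0.999, 0.013]
force: [-4.6, 14.9, 5.3]
grip_width: 9.8
```

```bash
python3 -c "
from h import *
plan([556,-33,107.7],94.2)
"
```

```text
pos [556.1 -33.5 107.4] yaw_y 94.27 tilt [ 0.0031  0.0266 -0.9996] delta [ 0.1  0.5 -0.3] turn 0.0012 f [-4.6 14.9  5.3] t 16.2
```

A hard stop: 15 N with almost no travel. I'll relieve the push and open gently.

Request:
{"name": "play_rows", "arguments": {
  "deltas": [
    [4,0.5,0,0,0],
    [4,0.5,0,0,0],
    [4,0.5,0,0,0]
  ]
}}

```text
clock: 16.5
tool_pos: [555.9, -33.0, 107.5]
tcp_rot: [0.002, -0.037, 0.999, 0.014]
force: [-0.9, 5.7, 1.9]
grip_width: 9.7
```

Request:
{"name": "play_rows", "arguments": {
  "deltas": [
    [12,0,0,0,0],
    [16,0,0,0,0],
    [22,0,0,0,0],
    [28,0,0,0,0],
    [28,0,0,0,0],
    [28,0,0,0,0]
  ]
}}

```text
clock: 17.1
tool_pos: [555.8, -33.2, 107.4]
tcp_rot: [0.002, -0.037, 0.999, 0.014]
force: [0.1, -0.5, 0.4]
grip_width: 27.5
```

```bash
python3 -c "
from h import *
plan([556,-33,180],94.2)
im=bot.get_image('wrist')[:,:,::-1];cv2.imwrite('pics/w10.png',im)
"
```

```text
pos [555.8 -33.2 107.4] yaw_y 94.25 tilt [ 0.0037  0.0275 -0.9996] delta [ -0.6   2.1 -72.6] turn 0.0008 f [ 0.1 -0.5  0.4] t 17.1
```

View pics/w10.png

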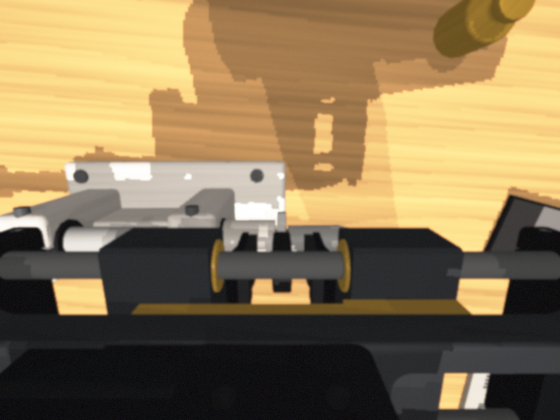

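Released, and the clip is clear between the fingers at about column 281. I'll lift straight up and step back to inspect it.

Request:
{"name": "play_rows", "arguments": {
  "deltas": [
    [28,0,0.3,-10,0],
    [28,0,0.6,-20,0],
    [28,0,1,-35,0],
    [28,0,1.5,-50,0],
    [28,0,2,-72,0],
    [28,-20,2,-90,0],
    [28,-55,2,-90,0],
    [28,-65,2,-90,0]
  ]
}}

```text
clock: 17.95
tool_pos: [623.1, -28.5, 199.7]
tcp_rot: [0.005, -0.037, 0.999, 0.014]
force: [-0.2, 0.3, -0.2]
grip_width: 28.2
```

Request:
{"name": "play_rows", "arguments": {
  "deltas": [
    [28,0,0,0,0],
    [28,0,0,0,0],
    [28,0,0,0,0]
  ]
}}

```text
clock: 18.25
tool_pos: [622.1, -28.6, 199.8]
tcp_rot: [0.004, -0.037, 0.999, 0.014]
force: [-0.1, 0.2, -0.5]
grip_width: 28.6
```

```bash
python3 -c "
from h import *
plan([555.3,-14.1,107.7],94.2);s=bot.sense()
np.save('pics/s11.npy',np.r_[s['tool_pos'],s['tcp_rot']])
im=bot.get_image('wrist')[:,:,::-1];cv2.imwrite('pics/w11.png',im);cw=campose('wrist',s)
u=proj(cw,[556,-33,90]).astype(int);print(u);crop(im,max(u[0]-80,0),max(u[1]-60,0),160,120,5,'pics/w11c.png')
im=bot.get_image('scene')[:,:,::-1];crop(im,260,180,60,60,9,'pics/s11.png')
"
```

```text
pos [622.1 -28.6 199.8] yaw_y 94.27 tilt [ 0.0075  0.0278 -0.9996] delta [66.4 16.9 92. ] turn 0.0012 f [-0.1  0.2 -0.5] t 18.25
[278 134]
```

View pics/w11c.png

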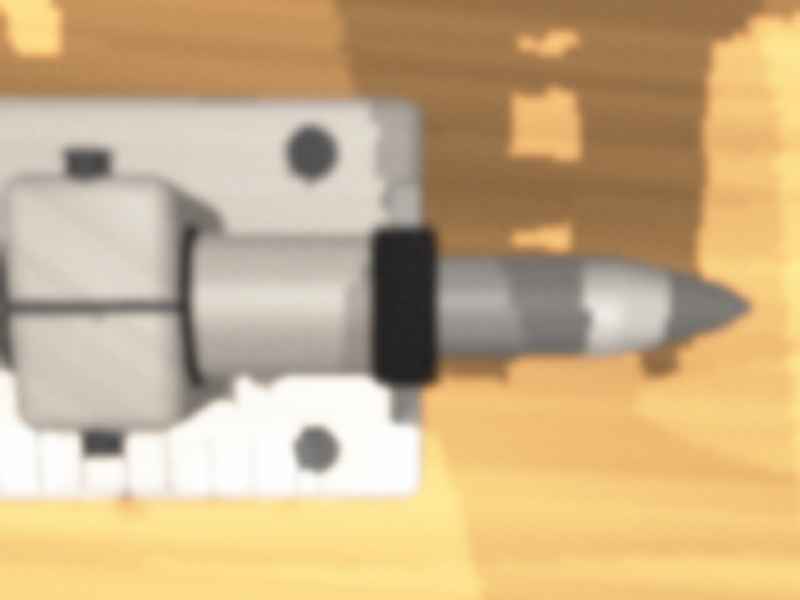

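View pics/s11.png

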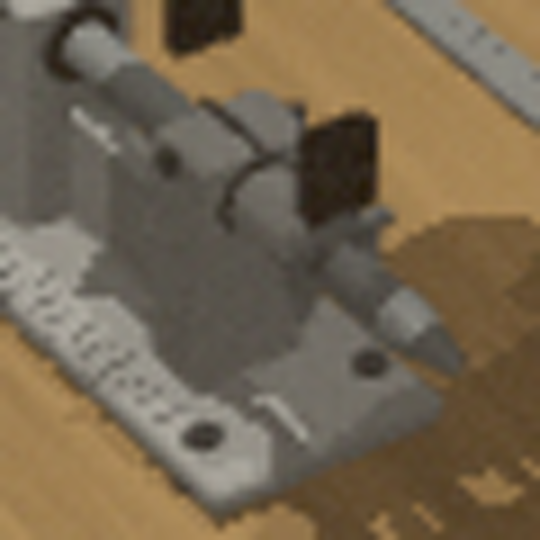

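The clip is upright against the nose. Its grip spans crop columns 373 to 436, the bar ends show at columns 388 to 420, and the tip is at (750,305). I'll check numerically for a gap.

```bash
python3 -c "
from h import *
v=np.load('pics/s11.npy');s=dict(tool_pos=v[:3],tcp_rot=v[3:]);cw=campose('wrist',s)
x0,y0=278-80,134-60
f=lambda x,y:(x0+(x+.5)/5-.5,y0+(y+.5)/5-.5)
for n,p,z in [('tip',(750,305),85),('barL',(389,205),95),('barR',(420,205),95),('barL2',(391,400),95),('barR2',(420,400),95),('gripL',(373,305),135),('gripR',(436,305),135),('blkfront',(100,307),103)]:print(n,onz(cw,f(*p),z).round(1))
im=cv2.imread('pics/w11.png');cv2.imwrite('pics/w11d.png',cv2.resize(im[108:165,262:290],None,fx=10,fy=10,interpolation=cv2.INTER_CUBIC))
"
```

```text
tip [551.6  31.3  85. ]
barL [539.6 -36.9  95. ]
barR [539.2 -31.5  95. ]
barL2 [573.1 -34.2  95. ]
barR2 [572.7 -28.9  95. ]
gripL [556.5 -38.5 135. ]
gripR [555.8 -29.  135. ]
blkfront [560.5 -85.3 103. ]
```

View pics/w11d.png

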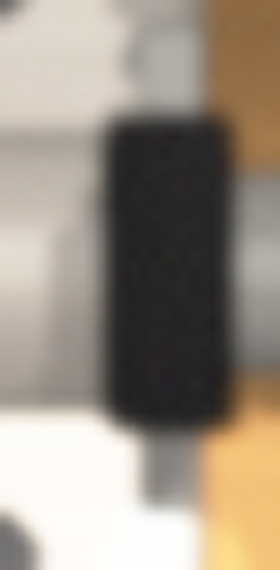

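The tip is 67.9 mm in front of the face. A seated clip bearing on the bush should give 3 + 1 + 64 = 68 mm, so this agrees. The clip centre reads 2.9 to 3.7 mm in front of the face, where 3 mm is nominal, so it is within noise. I'll take a last look at the whole scene.

```bash
python3 -c "
from h import *
im=bot.get_image('scene')[:,:,::-1];cv2.imwrite('pics/s12.png',im)
"
```

```text
(no output)
```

View pics/s12.png

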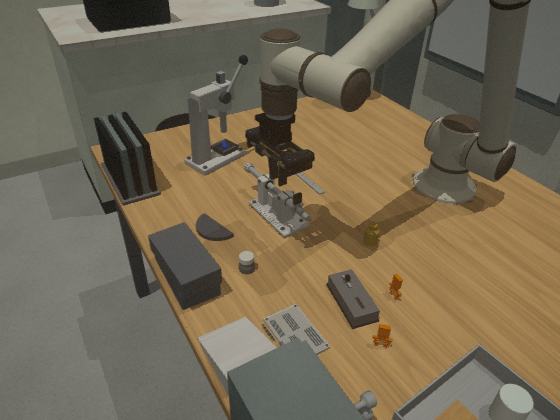

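The clip stands on the rod at about (297,199). The smaller clip is still in the rack at (347,277), and everything else is where it was. The gripper is clear of everything, so I'm handing in.

```bash
python3 -c "
from h import *
print(bot.job_done(),bot.sense()['clock'])"
```

```text
the job is handed in; nothing more can be done
the job is handed in; nothing more can be done
```

The larger clip is snapped into the rod's groove and bears against the bush face, and I've handed the job in at about 18 s of the 61 s limit.

- **Fitting:** I found the groove in the wrist image, 63.8 mm behind the tip, and felt for it. The jaws met resistance only at the height expected over the groove. The force then peaked and fell away, and the clip went solid at the seated height under 12 N. The highest press reading between steps was about 5 N, below the 10–15 N you gave. I read force only at the end of each move, so a brief peak could have been missed.
- **Sliding back:** The rod came with the clip at about 7 N of drag until a hard stop. The highest reading there was about 15 N along the rod (16.5 N in all).
- **Last checks:** The tip stands 67.9 mm in front of the bush face, where 68 mm is expected with the clip against it. The smaller clip and everything else looked unmoved, and the gripper was clear.
- **Where the checks disagree:** The clip's distance from the face reads 3.7 mm at its bar and 2.9 mm at its grip, against a nominal 3 mm. That is within camera accuracy. It could also mean the clip leans back about 1°, because the tool had tilted about 1.5° that way by the time I let go. I did not correct this.

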